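# Make up the labelling kit and the thawing kit

### The arm

A 6-joint arm with a two-finger parallel gripper is mounted at the origin on a cart in front of the work surface, level with it; the furniture and walls round the work are solid. World frame = base frame: x ahead of the robot, y to its left, z up, the work surface at z = 0. Lengths are in m, angles in rad, forces in N, time in s.
With the tool pointing down it reaches from about 0.325 to 0.9 m from the base axis. Payload 6.1 kg.
Tool frame: the origin (TCP) lies at the very end of the fingers, on their centre line; the grasp point (between the pads) lies 19 mm behind it; z points along the fingers, y is the line along which they close (so a half turn about z gives the same grasp; the last joint's range is limited). The gripper opens to 85 mm and grips with 20 to 120 N. Pads are 22 mm wide; open, the fingers measure 114 mm over their backs; the gripper's body (76 mm by 85 mm) begins 54 mm behind the grasp point. The pads swing forward as they close: fully open they stand 13 mm farther back than shut.
Start: joints at [0.982, 0.22, 1.526, -0, 1.395, -0.126], TCP at [0.279, 0.559, 0.231] pointing down, gripper open.
Joint ranges: [-2.98, 2.98], [-0.91, 2.08], [0.09, 2.57], [-1.24, 4.39], [0.2, 2.65], [-2.68, 2.68]. Speed limits (rad/s): [2.57, 2.57, 3.01, 3.14, 3.14, 3.14].

### API

Orientations are given as [roll, pitch, yaw] about the fixed x, y, z axes, in that order (R = Rz(yaw) Ry(pitch) Rx(roll)).
In Python, from station import r gives the robot as it stands.
- The arm moves only by the shell command python3 -m inch 'ROWS'. ROWS is JSON, a list of rows, each an object of numbers: "hand": the gripper's target within -1 to 1 (fully open at 1, half-way at 0, shut at -1); "dx", "dy", "dz": the shift along the tool's x, y, z in m; "roll": the turn about the tool's z in rad. A call has 1 to 8 rows; each row shifts and turns the commanded pose from where the row before left it, along the tool's axes as they then stand; what a row does not reach is not made up. A row lasts 1/10 s, in which the tool goes at most 50 mm and 8.59 degrees, less where a joint would pass 70% of its speed; a pose out of reach is approached as far as the arm can. A call is refused whole if a number of a shift passes 0.05 or a number of a turn 0.15, either way. A call with a gripper value outside its range is refused whole. The fingers move at their own pace and stop on an object; the grip force is fixed at half the most. Time passes only in rows, so rows that do not move let the fingers close. It gives the time, the measured TCP pose, the force, the opening and the grip force at its end, in the units of the state.
- r.state(): the state, without advancing time (a new reading comes with each control period).
- r.read_camera(name): name is "scene" or "top" or "wrist"; returns a dict with "color" (384x512x3 uint8, red, green, blue), "fx", "fy", "cx", "cy" (pixels), "eye" and "orientation" of the camera in the world. Camera axes: x right, y up, looking along -z (the intrinsics and any distortion apply to the point x, -y, -z); pixel columns grow to the right and rows downward; lengths in m; the calibration is good to about 2 mm. A picture is of the moment at which its call begins. There is no depth.
- r.hand_in(): hands the job in; it is judged then, once.
The state is a dict: "clock": time; "joints": joint angles; "joint_velocities": joint speeds; "joint_efforts": joint torques, N m; "tool_pos": TCP position; "orientation": TCP orientation; "force": force on the tool from outside, world axes, zero at the start; "moment": the same for the moment, N m; "finger_gap": finger opening in m; "gripper_force": force on a finger pad.
Only numpy, scipy, OpenCV 4.12 (cv2) and the standard library are available. Lean on these libraries where they do the work, as an engineer would, in place of code of your own. Each camera call takes 0.05 s, during which the arm holds its last target. There are 200 camera calls.

### The job

Make up two bench kits from the stock lying on the bench. The white tray gets the labelling kit: the red-capped pen and the yellow roll of tape; the orange tray gets the thawing kit: the blue-capped pen, the pale yellow foam float and the timer. In each tray the pen lies flat in the narrow bay, and the other things go in the wide bay, each resting on the bay's floor, the timer standing upright; leave the green pen and the tweezers where they lie.

Things in the scene. Friction and masses are not known exactly. Their poses are not given: they have to be found in the camera images.
- tray_white: White plastic kit tray, open, fixed, 198 mm along its x, 175 mm along its y, 20 mm high; origin at the centre of its underside, z up. Floor 4 mm thick, outer walls 4 mm thick. A 3 mm divider along x, 17 mm high, makes two bays 190 mm long: a narrow pen bay from y = -83.5 to -11.5 mm (72 mm wide, centre y = -47.5 mm, grey floor) and a wide bay from y = -8.5 to +83.5 mm (92 mm wide, centre y = +37.5 mm).
- tray_orange: Orange plastic kit tray, fixed to the bench; the same size, bays, origin and axes as the white tray.
- pen_red_mid (a point): Red-capped marker pen with a white barrel, lying, 132 mm long (along its y), 12 mm wide, 13 mm high; loose, does not roll, 15 g. The point is its centre, 6 mm above its underside.
- pen_blue_mid (a point): Blue-capped marker pen with a white barrel, lying, 132 mm long (along its y), 12 mm wide, 13 mm high; loose, does not roll, 15 g. The point is its centre, 6 mm above its underside.
- tape_mid (a point): Yellow roll of label tape lying flat, 62 mm in diameter, 19 mm high; loose, 50 g. The point is its centre, half-way up (9.5 mm).
- float_mid (a point): Pale yellow round foam float for tubes, with a ring of holes, lying flat, 66 mm in diameter, 13 mm high; loose, 25 g. The point is its centre, half-way up (6.5 mm).
- timer_mid (a point): White countdown timer standing upright on its foot, 24 mm thick (along its x), 68 mm wide (along its y), 58 mm high; loose, 70 g. The point is its centre, half-way up (29 mm).
- pen_green_mid (a point): All-green marker pen, lying among the others, 105 mm long (along its y), 14 mm wide and high; loose, not wanted, to be left where it lies. The point is its centre, 6 mm above its underside.
- tweezers_mid (a point): Steel tweezers lying flat behind the stock, 126 mm long (along their y), 16 mm wide, 8 mm high; loose, to be left where they lie. The point is their centre, half-way up (4 mm).

How it is judged:
By the outcome, as a careful person would: the job done as asked, in the order asked, and still so for the second after the job is handed in, with the robot touching nothing.
It also fails if it takes over 120 s, if anything falls off the work surface, if the arm or the gripper's body presses on something with over 40 N, if the wrist force passes 120 N, or if a joint passes its speed limit or range.

## Working session

There is one attempt and no reset: what is moved stays moved. The work goes in short steps, Python scripts to look and compute and a shell command to move; the robot and the scene stay as the last step left them, time stands still between calls to the robot, and variables do not carry over. Pictures are saved under pics/ and viewed, at most 18 in all, crops included, and the job is handed in when it is done.

```bash
mkdir -p pics; ls
cat > h.py <<'E'
import numpy as np, cv2
from station import r
def snap(n,f):
    c=r.read_camera(n); cv2.imwrite('pics/'+f,c['color'][...,::-1]); np.save('pics/'+f+'.npy',c,allow_pickle=True); return c
def R(o):
    from scipy.spatial.transform import Rotation as Q
    o=np.array(o,float)
    return o if o.shape==(3,3) else Q.from_euler('xyz',o).as_matrix() if o.size==3 else Q.from_quat(o).as_matrix()
def ray(c,u,v,z):
    d=R(c['orientation'])@np.array([(u-c['cx'])/c['fx'],-(v-c['cy'])/c['fy'],-1]); e=np.array(c['eye'])
    return e+d*(z-e[2])/d[2]
E
python3 - <<'E'
from h import *
for n in('top','scene'):
    c=snap(n,n+'0.png'); print(n,{k:c[k] for k in c if k!='color'})
print(r.state())
E
```

```text
pics
top {'fx': 381.6723032681953, 'fy': 381.6723032681953, 'cx': 260.63402909640934, 'cy': 193.07023138956268, 'eye': array([ 0.36856242, -0.00375493,  1.00931502]), 'orientation': array([ 0.2232099 , -0.00546925, -1.45000321])}
scene {'fx': 379.9660363464426, 'fy': 379.9660363464426, 'cx': 256.0777425888118, 'cy': 188.95372897206119, 'eye': array([-0.01171348, -0.48808865,  0.51162289]), 'orientation': array([ 1.03200456,  0.00933807, -0.89471284])}
{'clock': 0.1, 'joints': array([ 9.81903855e-01,  2.21117728e-01,  1.52751357e+00,  2.86336554e-05,
        1.39472763e+00, -1.26107451e-01]), 'joint_velocities': array([-0.00043528, -0.00032248, -0.0024456 ,  0.00171011,  0.00101543,
        0.0003027 ]), 'joint_efforts': array([ 1.00533540e-03, -4.98242640e+01, -3.90543616e+01, -6.20358446e-05,
        5.76444392e-03,  2.03503497e-06]), 'tool_pos': array([0.27871337, 0.55879136, 0.23031802]), 'orientation': array([-3.13984395e+00, -2.50108962e-04,  2.67880237e+00]), 'force': array([ 0.31388379, -0.04265047, -0.01241184]), 'moment': array([-0.04074095, -0.03918422,  0.00292512]), 'gripper_force': 0.0, 'finger_gap': 0.08525898368798912}
```

View pics/top0.png

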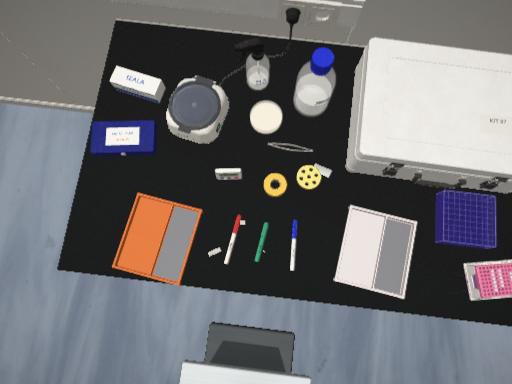

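View pics/scene0.png

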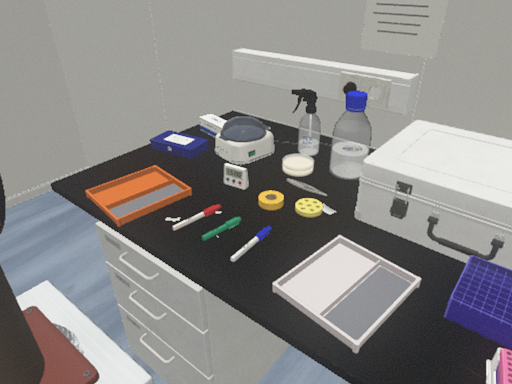

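The top view shows the orange tray at about (157,238), the white tray (376,251), red pen (233,239), green pen (262,242), blue pen (294,245), tape (275,184), float (309,177), timer (229,174) and tweezers (290,147). A paper scrap sits at the float's edge.

```bash
cat >> h.py <<'E'
def blobs(c,mask,z,amin=8):
    cs,_=cv2.findContours(mask.astype(np.uint8),cv2.RETR_EXTERNAL,cv2.CHAIN_APPROX_NONE); out=[]
    for k in cs:
        if cv2.contourArea(k)<amin: continue
        P=np.array([ray(c,u,v,z)[:2] for u,v in k[:,0]],np.float32)*1000
        (x,y),(w,h),a=cv2.minAreaRect(P)
        if w<h: w,h,a=h,w,a+90
        m=k[:,0].mean(0); out.append((m.round().tolist(),'xy',round(x),round(y),'LxW',round(w),round(h),'longaxis deg',round((a+90)%180-90,1)))
    return out
E
cat > m.py <<'E'
from h import *
import sys
def meas(c,x0=60,x1=440,y0=135,y1=310):
    hsv=cv2.cvtColor(c['color'],cv2.COLOR_RGB2HSV); H,S,V=[hsv[...,i].astype(int) for i in range(3)]
    roi=np.zeros(H.shape,bool); roi[y0:y1,x0:x1]=1
    M={'red':((H<5)|(H>172))&(S>150)&(V>90),'blue':(H>110)&(H<130)&(S>150)&(V>110),'green':(H>60)&(H<90)&(S>100)&(V>60),
    'yellow':(H>17)&(H<35)&(S>70)&(V>110),'orange':(H>5)&(H<15)&(S>150)&(V>120),'white':(S<60)&(V>110)}
    Z={'red':.006,'blue':.006,'green':.006,'yellow':.015,'orange':.02,'white':.01}
    for k in M:
        print(k)
        for b in blobs(c,M[k]&roi,Z[k]): print('  ',*b)
E
python3 - <<'E'
from m import *
c=np.load('pics/top0.png.npy',allow_pickle=True).item(); meas(c)
im=c['color'][130:310,100:430,::-1]; cv2.imwrite('pics/crop0.png',cv2.resize(im[:, :],None,fx=2.4,fy=2.4,interpolation=cv2.INTER_CUBIC))
E
```

```text
red
   [236.0, 223.0] xy 506 71 LxW 48 13 longaxis deg -8.1
blue
   [294.0, 228.0] xy 511 -81 LxW 45 11 longaxis deg 5.7
   [122.0, 145.0] xy 688 418 LxW 172 50 longaxis deg -83.0
green
   [261.0, 242.0] xy 467 1 LxW 107 14 longaxis deg -7.6
yellow
   [275.0, 184.0] xy 621 -16 LxW 64 62 longaxis deg 7.0
   [308.0, 177.0] xy 654 -104 LxW 65 65 longaxis deg -37.6
orange
   [157.0, 239.0] xy 443 269 LxW 203 181 longaxis deg -8.1
white
   [206.0, 299.0] xy 330 106 LxW 789 93 longaxis deg -83.1
   [214.0, 251.0] xy 426 120 LxW 33 13 longaxis deg -56.4
   [293.0, 254.0] xy 443 -84 LxW 80 11 longaxis deg 2.4
   [230.0, 248.0] xy 439 80 LxW 81 12 longaxis deg -8.1
   [242.0, 222.0] xy 511 58 LxW 11 11 longaxis deg 7.5
   [175.0, 244.0] xy 436 222 LxW 182 66 longaxis deg -8.0
   [376.0, 252.0] xy 480 -297 LxW 206 185 longaxis deg -7.5
   [228.0, 177.0] xy 627 110 LxW 30 8 longaxis deg -83.0
   [228.0, 172.0] xy 638 113 LxW 71 31 longaxis deg -83.0
   [323.0, 170.0] xy 680 -139 LxW 50 24 longaxis deg 69.2
   [307.0, 149.0] xy 734 -94 LxW 27 12 longaxis deg -83.0
   [289.0, 149.0] xy 728 -46 LxW 48 5 longaxis deg 85.1
   [281.0, 144.0] xy 737 -25 LxW 80 12 longaxis deg -83.0
   [396.0, 157.0] xy 743 -330 LxW 263 134 longaxis deg -85.5
   [197.0, 137.0] xy 725 212 LxW 111 23 longaxis deg -83.0
   [122.0, 140.0] xy 697 417 LxW 93 29 longaxis deg -83.0
   [67.0, 188.0] xy 541 516 LxW 326 74 longaxis deg 13.5
```

View pics/crop0.png

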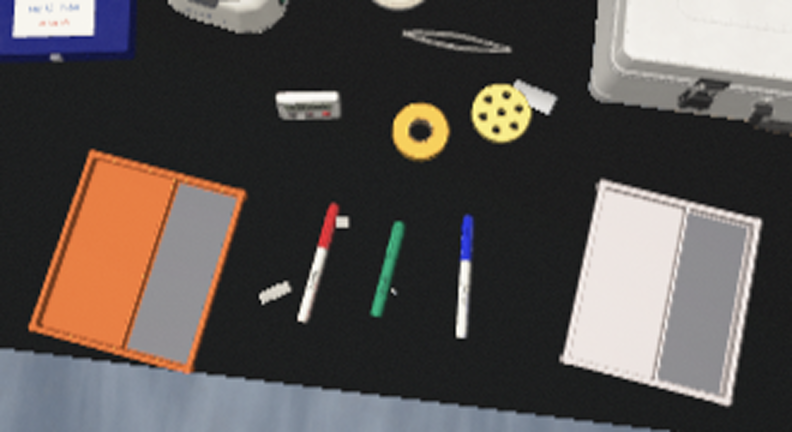

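The crop confirms that both trays have their grey pen bay on the -y side. The timer is at crop px (277..341, 91..121), and loose paper scraps lie near the pens and the float.

```bash
cat >> h.py <<'E'
def go(x,y,z,yawdeg):
    s=r.state(); p=s['tool_pos']; yw=s['orientation'][2]; Y=np.radians(yawdeg)
    dy=(Y-yw+np.pi)%(2*np.pi)-np.pi
    d=np.array([x,y,z])/1000-p
    print('roll',round(-dy,3),'then dx %.4f dy %.4f dz %.4f'%(d[0]*np.cos(Y)+d[1]*np.sin(Y), d[0]*np.sin(Y)-d[1]*np.cos(Y), -d[2]),'| tcp',(p*1000).round(1),'yaw',round(np.degrees(yw),1),'gap',round(s['finger_gap']*1000,1),'gf',round(s['gripper_force'],1),'F',np.round(s['force'],1),'t',round(s['clock'],1))
E
python3 - <<'E'
from h import *
c=np.load('pics/top0.png.npy',allow_pickle=True).item()
hsv=cv2.cvtColor(c['color'],cv2.COLOR_RGB2HSV); H,S,V=[hsv[...,i].astype(int) for i in range(3)]
roi=np.zeros(H.shape,bool); roi[195:300,330:425]=1; roi[190:290,110:205]=1
print('grey',blobs(c,(S<40)&(V>90)&(V<170)&roi,.004,300))
print('wht',blobs(c,(V>190)&(S<40)&roi,.02,300))
for u,v,z in((228.5,168,.058),(228.5,180.4,0),(215.4,172,.058),(242,172,.058)): print((ray(c,u,v,z)*1000).round())
go(464.5,76.6,120,172)
E
```

```text
grey [([394.0, 250.0], 'xy', 474, -347, 'LxW', 191, 73, 'longaxis deg', -7.6), ([176.0, 244.0], 'xy', 436, 223, 'LxW', 183, 65, 'longaxis deg', -8.0)]
wht [([376.0, 252.0], 'xy', 478, -295, 'LxW', 202, 178, 'longaxis deg', -7.7)]
[640. 108.  58.]
[621. 110.   0.]
[625. 140.  58.]
[633.  72.  58.]
roll -0.323 then dx -0.2511 dy -0.4516 dz 0.1103 | tcp [278.7 558.8 230.3] yaw 153.5 gap 85.3 gf 0.0 F [ 0.3 -0.  -0. ] t 0.1
```

```bash
python3 -m inch '[{"hand":-0.2,"roll":-0.108},{"roll":-0.108,"hand":-0.2},{"roll":-0.107,"hand":-0.2},{"dx":-0.023,"dy":-0.041},{"dx":-0.023,"dy":-0.041},{"dx":-0.023,"dy":-0.041},{"dx":-0.023,"dy":-0.041},{"dx":-0.023,"dy":-0.041}]'; python3 -m inch '[{"dx":-0.023,"dy":-0.041},{"dx":-0.023,"dy":-0.041},{"dx":-0.023,"dy":-0.041},{"dx":-0.023,"dy":-0.041},{"dx":-0.023,"dy":-0.041},{"dx":-0.02,"dy":-0.04},{"dz":0.04},{"dz":0}]'; python3 -c "
from h import *
go(464.5,76.6,120,172)
snap('wrist','w1.png')"
```

```text
roll -0.323 then dx -0.2511 dy -0.4516 dz 0.1103 | tcp [278.7 558.8 230.3] yaw 153.5 gap 85.3 gf 0.0 F [ 0.3 -0.  -0. ] t 0.1invalid input
invalid input
```

View pics/w1.png

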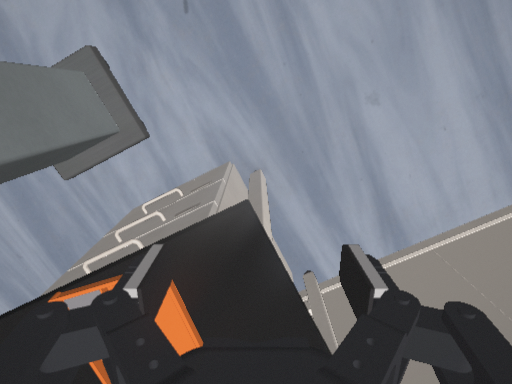

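The wrist view shows the fingers still off the bench edge, so the rows were refused. I'll give every key in every row.

```bash
python3 -m inch '[{"hand":-0.2,"dx":0,"dy":0,"dz":0,"roll":-0.108},{"hand":-0.2,"dx":0,"dy":0,"dz":0,"roll":-0.108},{"hand":-0.2,"dx":0,"dy":0,"dz":0,"roll":-0.107},{"hand":-0.2,"dx":-0.023,"dy":-0.041,"dz":0,"roll":0},{"hand":-0.2,"dx":-0.023,"dy":-0.041,"dz":0,"roll":0},{"hand":-0.2,"dx":-0.023,"dy":-0.041,"dz":0,"roll":0},{"hand":-0.2,"dx":-0.023,"dy":-0.041,"dz":0,"roll":0},{"hand":-0.2,"dx":-0.023,"dy":-0.041,"dz":0,"roll":0}]'; python3 -c "
from h import *
go(464.5,76.6,120,172)"
```

```text
clock: 0.95
tool_pos: [0.3645, 0.3384, 0.231]
orientation: [-3.141, -0.0, 3.002]
force: [0.7, 0.5, -0.4]
finger_gap: 0.034
gripper_force: 0.0
roll 0.0 then dx -0.1355 dy -0.2454 dz 0.1110 | tcp [364.5 338.4 231. ] yaw 172.0 gap 34.0 gf 0.0 F [ 0.7  0.5 -0.4] t 0.9
```

```bash
python3 -m inch '[{"hand":-0.2,"dx":-0.023,"dy":-0.041,"dz":0,"roll":0},{"hand":-0.2,"dx":-0.023,"dy":-0.041,"dz":0,"roll":0},{"hand":-0.2,"dx":-0.023,"dy":-0.041,"dz":0,"roll":0},{"hand":-0.2,"dx":-0.023,"dy":-0.041,"dz":0.01,"roll":0},{"hand":-0.2,"dx":-0.023,"dy":-0.041,"dz":0.02,"roll":0},{"hand":-0.2,"dx":-0.0205,"dy":-0.04,"dz":0.02,"roll":0},{"hand":-0.2,"dx":0,"dy":0,"dz":0.04,"roll":0},{"hand":-0.2,"dx":0,"dy":0,"dz":0.02,"roll":0}]'; python3 -c "
from h import *
go(464.5,76.6,4,172)
snap('wrist','w2.png')"
```

```text
clock: 1.75
tool_pos: [0.4626, 0.0779, 0.1187]
orientation: [-3.141, -0.004, 2.998]
force: [-0.7, 0.2, 0.5]
finger_gap: 0.0342
gripper_force: 0.0
roll -0.004 then dx -0.0021 dy -0.0010 dz 0.1147 | tcp [462.6  77.9 118.7] yaw 171.8 gap 34.2 gf 0.0 F [-0.7  0.2  0.5] t 1.8
```

View pics/w2.png

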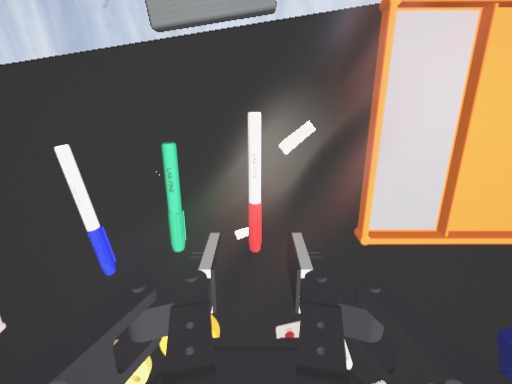

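The wrist view shows the red pen (255,180) centred between the fingers and parallel to the pads. I'll descend and grip.

```bash
python3 -m inch '[{"hand":-0.2,"dx":0,"dy":0,"dz":0.03,"roll":0},{"hand":-0.2,"dx":0,"dy":0,"dz":0.04,"roll":0},{"hand":-0.2,"dx":0,"dy":0,"dz":0.03,"roll":0},{"hand":-0.2,"dx":0,"dy":0,"dz":0.0145,"roll":0},{"hand":-0.2,"dx":0,"dy":0,"dz":0,"roll":0},{"hand":-1,"dx":0,"dy":0,"dz":0,"roll":0},{"hand":-1,"dx":0,"dy":0,"dz":0,"roll":0},{"hand":-1,"dx":0,"dy":0,"dz":0,"roll":0}]'; python3 -c "
from h import *
go(464.5,76.6,100,172)"
```

```text
clock: 2.6
tool_pos: [0.4655, 0.0798, 0.0089]
orientation: [3.141, 0.003, 3.002]
force: [-1.1, -0.5, 3.2]
finger_gap: 0.0091
gripper_force: 59.1
roll 0.0 then dx 0.0006 dy -0.0033 dz -0.0911 | tcp [465.5  79.8   8.9] yaw 172.0 gap 9.1 gf 59.1 F [-1.1 -0.5  3.2] t 2.6
```

```bash
python3 -m inch '[{"hand":-1,"dx":0,"dy":0,"dz":-0.02,"roll":0},{"hand":-1,"dx":0,"dy":0,"dz":-0.04,"roll":0},{"hand":-1,"dx":0,"dy":0,"dz":-0.03,"roll":0},{"hand":-1,"dx":0,"dy":0,"dz":0,"roll":0},{"hand":-1,"dx":0,"dy":0,"dz":0,"roll":0}]'; python3 -c "
from h import *
go(472.5,-344,100,172.3)
snap('wrist','w3.png')"
```

```text
clock: 3.1
tool_pos: [0.4651, 0.0797, 0.0987]
orientation: [3.141, 0.003, 3.002]
force: [-1.5, 0.3, -0.2]
finger_gap: 0.0088
gripper_force: 58.7
roll -0.005 then dx -0.0641 dy -0.4189 dz -0.0013 | tcp [465.1  79.7  98.7] yaw 172.0 gap 8.8 gf 58.7 F [-1.5  0.3 -0.2] t 3.1
```

View pics/w3.png

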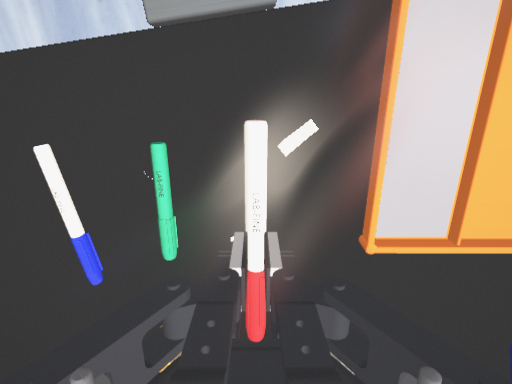

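The pen is held level between the pads (255,250). Next I'll carry it to the white pen bay.

```bash
python3 -m inch '[{"hand":-1,"dx":-0.004,"dy":-0.02,"dz":0,"roll":-0.005},{"hand":-1,"dx":-0.006,"dy":-0.042,"dz":0,"roll":0},{"hand":-1,"dx":-0.006,"dy":-0.042,"dz":0,"roll":0},{"hand":-1,"dx":-0.006,"dy":-0.042,"dz":0,"roll":0},{"hand":-1,"dx":-0.007,"dy":-0.042,"dz":0,"roll":0},{"hand":-1,"dx":-0.007,"dy":-0.042,"dz":0,"roll":0},{"hand":-1,"dx":-0.007,"dy":-0.042,"dz":0,"roll":0},{"hand":-1,"dx":-0.007,"dy":-0.042,"dz":0,"roll":0}]' >/dev/null;  python3 -m inch '[{"hand":-1,"dx":-0.007,"dy":-0.042,"dz":0,"roll":0},{"hand":-1,"dx":-0.007,"dy":-0.042,"dz":0,"roll":0},{"hand":-1,"dx":0,"dy":-0.021,"dz":0,"roll":0},{"hand":-1,"dx":0,"dy":0,"dz":0,"roll":0},{"hand":-1,"dx":0,"dy":0,"dz":0,"roll":0}]'; python3 -c "
from h import *
go(472.5,-344,13,172.3)
snap('wrist','w4.png')"
```

```text
clock: 4.45
tool_pos: [0.4701, -0.343, 0.0957]
orientation: [3.139, -0.002, 3.006]
force: [0.5, 0.5, -0.3]
finger_gap: 0.0092
gripper_force: 58.7
roll -0.001 then dx -0.0025 dy -0.0007 dz 0.0827 | tcp [ 470.1 -343.    95.7] yaw 172.2 gap 9.2 gf 58.7 F [ 0.5  0.5 -0.3] t 4.5
```

View pics/w4.png

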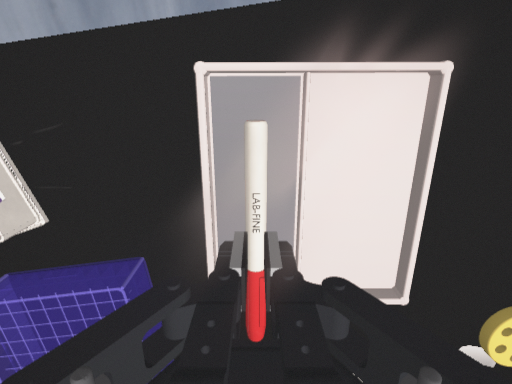

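The pen is centred over the grey bay. I'll lower and release with a small opening.

```bash
python3 -m inch '[{"hand":-1,"dx":0,"dy":0,"dz":0.03,"roll":0},{"hand":-1,"dx":0,"dy":0,"dz":0.03,"roll":0},{"hand":-1,"dx":0,"dy":0,"dz":0.015,"roll":0},{"hand":-1,"dx":0,"dy":0,"dz":0.006,"roll":0},{"hand":-1,"dx":0,"dy":0,"dz":0,"roll":0}]';python3 -m inch '[{"hand":-0.5,"dx":0,"dy":0,"dz":0,"roll":0},{"hand":-0.5,"dx":0,"dy":0,"dz":0,"roll":0},{"hand":-0.5,"dx":0,"dy":0,"dz":-0.02,"roll":0},{"hand":-0.5,"dx":0,"dy":0,"dz":-0.04,"roll":0},{"hand":-0.5,"dx":0,"dy":0,"dz":-0.04,"roll":0}]'; python3 -c "
from h import *
go(621,-16,100,82)"
```

```text
clock: 5.0
tool_pos: [0.4709, -0.343, 0.0157]
orientation: [3.141, -0.001, 3.008]
force: [-0.2, -0.2, -0.1]
finger_gap: 0.009
gripper_force: 58.7
clock: 5.5
tool_pos: [0.4708, -0.344, 0.1177]
orientation: [3.141, -0.0, 3.007]
force: [0.2, -0.8, -0.3]
finger_gap: 0.0211
gripper_force: 0.0
roll 1.575 then dx 0.3457 dy 0.1031 dz 0.0177 | tcp [ 470.8 -344.   117.7] yaw 172.3 gap 21.1 gf 0.0 F [ 0.2 -0.8 -0.3] t 5.5
```

```bash
python3 -m inch '[{"hand":1,"dx":0,"dy":0,"dz":0,"roll":0.14},{"hand":1,"dx":0,"dy":0,"dz":0,"roll":0.14},{"hand":1,"dx":0,"dy":0,"dz":0,"roll":0.14},{"hand":1,"dx":0,"dy":0,"dz":0,"roll":0.14},{"hand":1,"dx":0,"dy":0,"dz":0,"roll":0.14},{"hand":1,"dx":0,"dy":0,"dz":0,"roll":0.14},{"hand":1,"dx":0,"dy":0,"dz":0,"roll":0.14},{"hand":1,"dx":0,"dy":0,"dz":0,"roll":0.14}]' >/dev/null; python3 -m inch '[{"hand":1,"dx":0,"dy":0,"dz":0,"roll":0.14},{"hand":1,"dx":0,"dy":0,"dz":0,"roll":0.14},{"hand":1,"dx":0,"dy":0,"dz":0,"roll":0.14},{"hand":1,"dx":0,"dy":0,"dz":0,"roll":0.035},{"hand":1,"dx":0.04,"dy":0.012,"dz":0,"roll":0},{"hand":1,"dx":0.04,"dy":0.012,"dz":0,"roll":0},{"hand":1,"dx":0.04,"dy":0.012,"dz":0,"roll":0},{"hand":1,"dx":0.04,"dy":0.012,"dz":0,"roll":0}]' >/dev/null;python3 -m inch '[{"hand":1,"dx":0.04,"dy":0.012,"dz":0,"roll":0},{"hand":1,"dx":0.04,"dy":0.012,"dz":0,"roll":0},{"hand":1,"dx":0.04,"dy":0.012,"dz":0,"roll":0},{"hand":1,"dx":0.04,"dy":0.012,"dz":0,"roll":0},{"hand":1,"dx":0.025,"dy":0.007,"dz":0,"roll":0},{"hand":1,"dx":0,"dy":0,"dz":0,"roll":0},{"hand":1,"dx":0,"dy":0,"dz":0,"roll":0}]'; python3 -c "
from h import *
go(621,-16,0,82)
snap('wrist','w5.png')"
```

```text
clock: 7.8
tool_pos: [0.6212, -0.0165, 0.1171]
orientation: [3.14, 0.0, 1.433]
force: [0.3, -0.3, 0.1]
finger_gap: 0.0855
gripper_force: 0.0
roll 0.002 then dx 0.0005 dy -0.0003 dz 0.1171 | tcp [621.2 -16.5 117.1] yaw 82.1 gap 85.5 gf 0.0 F [ 0.3 -0.3  0.1] t 7.8
```

View pics/w5.png

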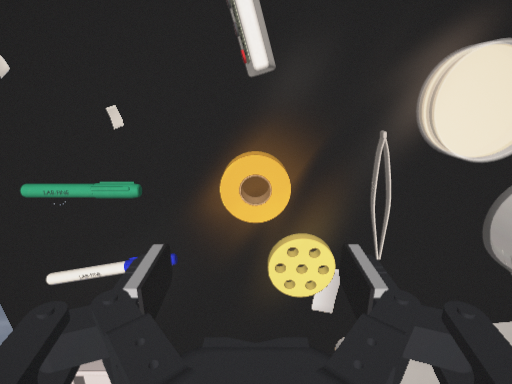

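The tape (255,187) is centred between the fingers, with the float (302,265) and tweezers clear of the finger sweep.

```bash
python3 -m inch '[{"hand":1,"dx":0,"dy":0,"dz":0.04,"roll":0},{"hand":1,"dx":0,"dy":0,"dz":0.04,"roll":0},{"hand":1,"dx":0,"dy":0,"dz":0.025,"roll":0},{"hand":1,"dx":0,"dy":0,"dz":0.012,"roll":0},{"hand":1,"dx":0,"dy":0,"dz":0,"roll":0}]';  python3 -m inch '[{"hand":-1,"dx":0,"dy":0,"dz":0,"roll":0},{"hand":-1,"dx":0,"dy":0,"dz":0,"roll":0},{"hand":-1,"dx":0,"dy":0,"dz":0,"roll":0},{"hand":-1,"dx":0,"dy":0,"dz":0,"roll":0}]'
```

```text
clock: 8.35
tool_pos: [0.6192, -0.0178, -0.0024]
orientation: [-3.138, 0.0, 1.43]
force: [-0.4, 0.2, 0.5]
finger_gap: 0.0855
gripper_force: 0.0
clock: 8.75
tool_pos: [0.6232, -0.0173, 0.0021]
orientation: [3.137, 0.0, 1.432]
force: [-0.7, -1.3, 7.0]
finger_gap: 0.0598
gripper_force: 65.2
```

```bash
python3 -m inch '[{"hand":-1,"dx":0,"dy":0,"dz":-0.02,"roll":0},{"hand":-1,"dx":0,"dy":0,"dz":-0.04,"roll":0},{"hand":-1,"dx":0,"dy":0,"dz":-0.04,"roll":0},{"hand":-1,"dx":0,"dy":0,"dz":0,"roll":0},{"hand":-1,"dx":0,"dy":0,"dz":0,"roll":0}]'; python3 -c "
from h import *
go(483,-260,100,82.3)"
```

```text
clock: 9.25
tool_pos: [0.6223, -0.0169, 0.1017]
orientation: [3.137, 0.0, 1.432]
force: [-1.4, 0.4, -1.2]
finger_gap: 0.0597
gripper_force: 64.8
roll -0.004 then dx -0.2596 dy -0.1055 dz 0.0017 | tcp [622.3 -16.9 101.7] yaw 82.0 gap 59.7 gf 64.8 F [-1.4  0.4 -1.2] t 9.2
```

```bash
python3 -m inch '[{"hand":-1,"dx":-0.02,"dy":-0.008,"dz":0,"roll":-0.004},{"hand":-1,"dx":-0.04,"dy":-0.016,"dz":0,"roll":0},{"hand":-1,"dx":-0.04,"dy":-0.016,"dz":0,"roll":0},{"hand":-1,"dx":-0.04,"dy":-0.016,"dz":0,"roll":0},{"hand":-1,"dx":-0.04,"dy":-0.016,"dz":0,"roll":0},{"hand":-1,"dx":-0.04,"dy":-0.016,"dz":0,"roll":0},{"hand":-1,"dx":-0.04,"dy":-0.0175,"dz":0,"roll":0},{"hand":-1,"dx":0,"dy":0,"dz":0,"roll":0}]' >/dev/null; python3 -m inch '[{"hand":-1,"dx":0,"dy":0,"dz":0.02,"roll":0},{"hand":-1,"dx":0,"dy":0,"dz":0.02,"roll":0},{"hand":-1,"dx":0,"dy":0,"dz":0,"roll":0},{"hand":-1,"dx":0,"dy":0,"dz":0,"roll":0}]'; python3 -c "
from h import *
go(483,-260,8,82.3)
snap('wrist','w6.png')"
```

```text
clock: 10.45
tool_pos: [0.4806, -0.259, 0.0582]
orientation: [-3.139, -0.001, 1.436]
force: [0.6, 0.4, -0.2]
finger_gap: 0.0597
gripper_force: 64.8
roll -0.0 then dx -0.0007 dy 0.0025 dz 0.0502 | tcp [ 480.6 -259.    58.2] yaw 82.3 gap 59.7 gf 64.8 F [ 0.6  0.4 -0.2] t 10.4
```

View pics/w6.png

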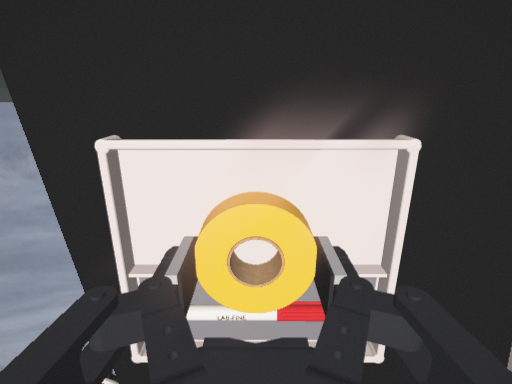

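The tape is held level above the white tray and the red pen lies in its bay at (255,313). I'll lower and release.

```bash
python3 -m inch '[{"hand":-1,"dx":0,"dy":0,"dz":0.02,"roll":0},{"hand":-1,"dx":0,"dy":0,"dz":0.02,"roll":0},{"hand":-1,"dx":0,"dy":0,"dz":0.01,"roll":0},{"hand":-1,"dx":0,"dy":0,"dz":0,"roll":0},{"hand":-1,"dx":0,"dy":0,"dz":0,"roll":0}]'; python3 -m inch '[{"hand":0.8,"dx":0,"dy":0,"dz":0,"roll":0},{"hand":0.8,"dx":0,"dy":0,"dz":0,"roll":0},{"hand":0.8,"dx":0,"dy":0,"dz":-0.02,"roll":0},{"hand":0.8,"dx":0,"dy":0,"dz":-0.04,"roll":0},{"hand":0.8,"dx":0,"dy":0,"dz":-0.04,"roll":0}]'; python3 -c "
from h import *
go(468,-83,110,182.5)"
```

```text
clock: 11.0
tool_pos: [0.4818, -0.2604, 0.0101]
orientation: [3.141, 0.0, 1.436]
force: [0.7, -0.2, -1.0]
finger_gap: 0.0596
gripper_force: 64.8
clock: 11.5
tool_pos: [0.4807, -0.2598, 0.1103]
orientation: [-3.14, -0.001, 1.436]
force: [1.3, -0.7, 0.1]
finger_gap: 0.0769
gripper_force: 0.0
roll -1.75 then dx 0.0050 dy 0.1772 dz 0.0003 | tcp [ 480.7 -259.8  110.3] yaw 82.3 gap 76.9 gf 0.0 F [ 1.3 -0.7  0.1] t 11.5
```

```bash
python3 -m inch '[{"hand":-0.2,"dx":0,"dy":0,"dz":0,"roll":-0.14},{"hand":-0.2,"dx":0,"dy":0,"dz":0,"roll":-0.14},{"hand":-0.2,"dx":0,"dy":0,"dz":0,"roll":-0.14},{"hand":-0.2,"dx":0,"dy":0,"dz":0,"roll":-0.14},{"hand":-0.2,"dx":0,"dy":0,"dz":0,"roll":-0.14},{"hand":-0.2,"dx":0,"dy":0,"dz":0,"roll":-0.14},{"hand":-0.2,"dx":0,"dy":0,"dz":0,"roll":-0.14},{"hand":-0.2,"dx":0,"dy":0,"dz":0,"roll":-0.14}]' >/dev/null; python3 -m inch '[{"hand":-0.2,"dx":0,"dy":0,"dz":0,"roll":-0.14},{"hand":-0.2,"dx":0,"dy":0,"dz":0,"roll":-0.14},{"hand":-0.2,"dx":0,"dy":0,"dz":0,"roll":-0.14},{"hand":-0.2,"dx":0,"dy":0,"dz":0,"roll":-0.14},{"hand":-0.2,"dx":0,"dy":0,"dz":0,"roll":-0.07},{"hand":-0.2,"dx":0.005,"dy":0.037,"dz":0,"roll":0},{"hand":-0.2,"dx":0,"dy":0.04,"dz":0,"roll":0},{"hand":-0.2,"dx":0,"dy":0.04,"dz":0,"roll":0}]' >/dev/null; python3 -m inch '[{"hand":-0.2,"dx":0,"dy":0.04,"dz":0,"roll":0},{"hand":-0.2,"dx":0,"dy":0.02,"dz":0,"roll":0},{"hand":-0.2,"dx":0,"dy":0,"dz":0,"roll":0},{"hand":-0.2,"dx":0,"dy":0,"dz":0,"roll":0}]'; python3 -c "
from h import *
from m import meas
go(468,-83,6,182.5)
snap('wrist','w7.png')"
```

```text
clock: 13.5
tool_pos: [0.4689, -0.0837, 0.11]
orientation: [-3.141, 0.001, -3.096]
force: [-0.5, -0.7, 0.5]
finger_gap: 0.0343
gripper_force: 0.0
roll 0.002 then dx 0.0009 dy 0.0008 dz 0.1040 | tcp [468.9 -83.7 110. ] yaw -177.4 gap 34.3 gf 0.0 F [-0.5 -0.7  0.5] t 13.5
```

View pics/w7.png

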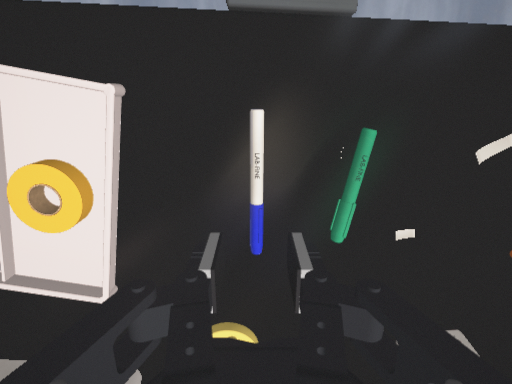

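The blue pen (257,180) is centred and aligned, and the tape rests in the white wide bay.

```bash
python3 -m inch '[{"hand":-0.2,"dx":0,"dy":0,"dz":0.03,"roll":0},{"hand":-0.2,"dx":0,"dy":0,"dz":0.04,"roll":0},{"hand":-0.2,"dx":0,"dy":0,"dz":0.025,"roll":0},{"hand":-0.2,"dx":0,"dy":0,"dz":0.009,"roll":0},{"hand":-0.2,"dx":0,"dy":0,"dz":0,"roll":0},{"hand":-1,"dx":0,"dy":0,"dz":0,"roll":0},{"hand":-1,"dx":0,"dy":0,"dz":0,"roll":0},{"hand":-1,"dx":0,"dy":0,"dz":0,"roll":0}]'; python3 -m inch '[{"hand":-1,"dx":0,"dy":0,"dz":-0.02,"roll":0},{"hand":-1,"dx":0,"dy":0,"dz":-0.04,"roll":0},{"hand":-1,"dx":0,"dy":0,"dz":-0.03,"roll":0},{"hand":-1,"dx":0,"dy":0,"dz":0,"roll":0},{"hand":-1,"dx":0,"dy":0,"dz":0,"roll":0}]'; python3 -c "
from h import *
go(436,222,100,172)"
```

```text
clock: 14.35
tool_pos: [0.4701, -0.0843, 0.0071]
orientation: [-3.14, 0.003, -3.097]
force: [-0.4, -1.3, 4.7]
finger_gap: 0.0099
gripper_force: 59.2
clock: 14.85
tool_pos: [0.4694, -0.0838, 0.0966]
orientation: [-3.14, 0.003, -3.097]
force: [-0.4, 0.4, 0.1]
finger_gap: 0.0094
gripper_force: 58.6
roll 0.184 then dx 0.0756 dy 0.2981 dz -0.0034 | tcp [469.4 -83.8  96.6] yaw -177.5 gap 9.4 gf 58.6 F [-0.4  0.4  0.1] t 14.8
```

```bash
python3 -m inch '[{"hand":-1,"dx":0,"dy":0,"dz":0,"roll":0.092},{"hand":-1,"dx":0,"dy":0,"dz":0,"roll":0.092},{"hand":-1,"dx":0.01,"dy":0.038,"dz":0,"roll":0},{"hand":-1,"dx":0.01,"dy":0.04,"dz":0,"roll":0},{"hand":-1,"dx":0.01,"dy":0.04,"dz":0,"roll":0},{"hand":-1,"dx":0.01,"dy":0.04,"dz":0,"roll":0},{"hand":-1,"dx":0.01,"dy":0.04,"dz":0,"roll":0},{"hand":-1,"dx":0.01,"dy":0.04,"dz":0,"roll":0}]' >/dev/null; python3 -m inch '[{"hand":-1,"dx":0.01,"dy":0.04,"dz":0,"roll":0},{"hand":-1,"dx":0.005,"dy":0.02,"dz":0,"roll":0},{"hand":-1,"dx":0,"dy":0,"dz":0,"roll":0},{"hand":-1,"dx":0,"dy":0,"dz":0,"roll":0}]'; python3 -c "
from h import *
go(436,222,13,172)
snap('wrist','w8.png')"
```

```text
clock: 16.05
tool_pos: [0.4345, 0.2218, 0.0939]
orientation: [-3.14, -0.002, 3.003]
force: [0.2, -0.6, 0.4]
finger_gap: 0.0097
gripper_force: 58.7
roll 0.001 then dx -0.0014 dy 0.0004 dz 0.0809 | tcp [434.5 221.8  93.9] yaw 172.1 gap 9.7 gf 58.7 F [ 0.2 -0.6  0.4] t 16.1
```

View pics/w8.png

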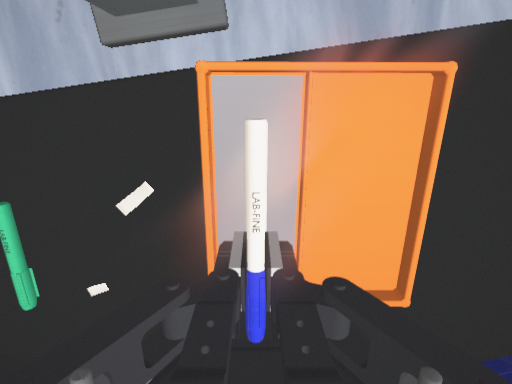

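The blue pen is centred over the orange tray's grey bay. I'll lower and release.

```bash
python3 -m inch '[{"hand":-1,"dx":0,"dy":0,"dz":0.03,"roll":0},{"hand":-1,"dx":0,"dy":0,"dz":0.03,"roll":0},{"hand":-1,"dx":0,"dy":0,"dz":0.015,"roll":0},{"hand":-1,"dx":0,"dy":0,"dz":0.007,"roll":0},{"hand":-1,"dx":0,"dy":0,"dz":0,"roll":0}]';python3 -m inch '[{"hand":-0.5,"dx":0,"dy":0,"dz":0,"roll":0},{"hand":-0.5,"dx":0,"dy":0,"dz":0,"roll":0},{"hand":-0.5,"dx":0,"dy":0,"dz":-0.02,"roll":0},{"hand":-0.5,"dx":0,"dy":0,"dz":-0.04,"roll":0},{"hand":-0.5,"dx":0,"dy":0,"dz":-0.04,"roll":0}]'; python3 -c "
from h import *
go(654,-104,110,105)"
```

```text
clock: 16.6
tool_pos: [0.4354, 0.2209, 0.0125]
orientation: [-3.141, -0.001, 3.0]
force: [0.8, -0.1, 0.3]
finger_gap: 0.0093
gripper_force: 58.7
clock: 17.1
tool_pos: [0.4351, 0.2217, 0.1143]
orientation: [-3.141, -0.001, 3.002]
force: [0.7, 1.1, 0.8]
finger_gap: 0.0216
gripper_force: 0.0
roll 1.169 then dx -0.3713 dy 0.1271 dz 0.0043 | tcp [435.1 221.7 114.3] yaw 172.0 gap 21.6 gf 0.0 F [0.7 1.1 0.8] t 17.1
```

```bash
python3 -m inch '[{"hand":1,"dx":0,"dy":0,"dz":0,"roll":0.14},{"hand":1,"dx":0,"dy":0,"dz":0,"roll":0.14},{"hand":1,"dx":0,"dy":0,"dz":0,"roll":0.14},{"hand":1,"dx":0,"dy":0,"dz":0,"roll":0.14},{"hand":1,"dx":0,"dy":0,"dz":0,"roll":0.14},{"hand":1,"dx":0,"dy":0,"dz":0,"roll":0.14},{"hand":1,"dx":0,"dy":0,"dz":0,"roll":0.14},{"hand":1,"dx":0,"dy":0,"dz":0,"roll":0.14}]' >/dev/null; python3 -m inch '[{"hand":1,"dx":0,"dy":0,"dz":0,"roll":0.049},{"hand":1,"dx":-0.037,"dy":0.013,"dz":0,"roll":0},{"hand":1,"dx":-0.037,"dy":0.013,"dz":0,"roll":0},{"hand":1,"dx":-0.037,"dy":0.013,"dz":0,"roll":0},{"hand":1,"dx":-0.037,"dy":0.013,"dz":0,"roll":0},{"hand":1,"dx":-0.037,"dy":0.013,"dz":0,"roll":0},{"hand":1,"dx":-0.037,"dy":0.013,"dz":0,"roll":0},{"hand":1,"dx":-0.037,"dy":0.013,"dz":0,"roll":0}]' >/dev/null; python3 -m inch '[{"hand":1,"dx":-0.037,"dy":0.013,"dz":0,"roll":0},{"hand":1,"dx":-0.037,"dy":0.013,"dz":0,"roll":0},{"hand":1,"dx":-0.037,"dy":0.01,"dz":0,"roll":0},{"hand":1,"dx":0,"dy":0,"dz":0,"roll":0},{"hand":1,"dx":0,"dy":0,"dz":0,"roll":0}]'; python3 -c "
from h import *
go(654,-104,-2,105)
snap('wrist','w9.png')"
```

```text
clock: 19.2
tool_pos: [0.6543, -0.1033, 0.1134]
orientation: [3.141, -0.0, 1.831]
force: [-1.0, 0.4, 0.2]
finger_gap: 0.0855
gripper_force: 0.0
roll -0.002 then dx -0.0006 dy -0.0004 dz 0.1154 | tcp [ 654.3 -103.3  113.4] yaw 104.9 gap 85.5 gf 0.0 F [-1.   0.4  0.2] t 19.2
```

View pics/w9.png

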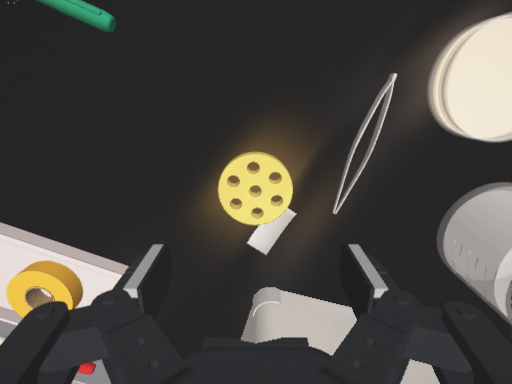

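The float (255,188) is centred. The tweezers' near tip (335,212) lies just outside the finger sweep, so I'll narrow the opening slightly before going down.

```bash
python3 -m inch '[{"hand":0.85,"dx":0,"dy":0,"dz":0.04,"roll":0},{"hand":0.85,"dx":0,"dy":0,"dz":0.04,"roll":0},{"hand":0.85,"dx":0,"dy":0,"dz":0.022,"roll":0},{"hand":0.85,"dx":0,"dy":0,"dz":0.011,"roll":0},{"hand":0.85,"dx":0,"dy":0,"dz":0,"roll":0}]';  python3 -m inch '[{"hand":-1,"dx":0,"dy":0,"dz":0,"roll":0},{"hand":-1,"dx":0,"dy":0,"dz":0,"roll":0},{"hand":-1,"dx":0,"dy":0,"dz":0,"roll":0},{"hand":-1,"dx":0,"dy":0,"dz":0,"roll":0}]'
```

```text
clock: 19.75
tool_pos: [0.6526, -0.101, -0.0013]
orientation: [-3.139, -0.002, 1.834]
force: [-0.4, 0.5, -0.2]
finger_gap: 0.0788
gripper_force: 0.0
clock: 20.15
tool_pos: [0.6561, -0.1028, 0.0029]
orientation: [3.138, 0.002, 1.833]
force: [0.4, 1.3, 7.3]
finger_gap: 0.0623
gripper_force: 66.0
```

```bash
python3 -m inch '[{"hand":-1,"dx":0,"dy":0,"dz":-0.02,"roll":0},{"hand":-1,"dx":0,"dy":0,"dz":-0.04,"roll":0},{"hand":-1,"dx":0,"dy":0,"dz":-0.04,"roll":0},{"hand":-1,"dx":0,"dy":0,"dz":0,"roll":0},{"hand":-1,"dx":0,"dy":0,"dz":0,"roll":0}]'; python3 -c "
from h import *
go(483,301,110,82)"
```

```text
clock: 20.65
tool_pos: [0.6555, -0.1029, 0.1026]
orientation: [3.138, 0.002, 1.833]
force: [-0.1, -0.2, -0.5]
finger_gap: 0.0621
gripper_force: 65.4
roll 0.402 then dx 0.3759 dy -0.2271 dz -0.0074 | tcp [ 655.5 -102.9  102.6] yaw 105.0 gap 62.1 gf 65.4 F [-0.1 -0.2 -0.5] t 20.6
```

```bash
python3 -m inch '[{"hand":-1,"dx":0,"dy":0,"dz":-0.008,"roll":0.134},{"hand":-1,"dx":0,"dy":0,"dz":0,"roll":0.134},{"hand":-1,"dx":0,"dy":0,"dz":0,"roll":0.134},{"hand":-1,"dx":0.024,"dy":-0.014,"dz":0,"roll":0},{"hand":-1,"dx":0.039,"dy":-0.024,"dz":0,"roll":0},{"hand":-1,"dx":0.039,"dy":-0.024,"dz":0,"roll":0},{"hand":-1,"dx":0.039,"dy":-0.024,"dz":0,"roll":0},{"hand":-1,"dx":0.039,"dy":-0.024,"dz":0,"roll":0}]' >/dev/null; python3 -m inch '[{"hand":-1,"dx":0.039,"dy":-0.024,"dz":0,"roll":0},{"hand":-1,"dx":0.039,"dy":-0.024,"dz":0,"roll":0},{"hand":-1,"dx":0.039,"dy":-0.024,"dz":0,"roll":0},{"hand":-1,"dx":0.039,"dy":-0.024,"dz":0.01,"roll":0},{"hand":-1,"dx":0.04,"dy":-0.021,"dz":0.02,"roll":0},{"hand":-1,"dx":0,"dy":0,"dz":0.02,"roll":0},{"hand":-1,"dx":0,"dy":0,"dz":0,"roll":0},{"hand":-1,"dx":0,"dy":0,"dz":0,"roll":0}]'; python3 -c "
from h import *
go(483,301,8,82)
snap('wrist','w10.png')"
```

```text
clock: 22.25
tool_pos: [0.4808, 0.3007, 0.0569]
orientation: [-3.139, 0.002, 1.431]
force: [0.7, 0.2, -0.1]
finger_gap: 0.0625
gripper_force: 65.5
roll -0.0 then dx 0.0006 dy 0.0022 dz 0.0489 | tcp [480.8 300.7  56.9] yaw 82.0 gap 62.5 gf 65.5 F [ 0.7  0.2 -0.1] t 22.2
```

View pics/w10.png

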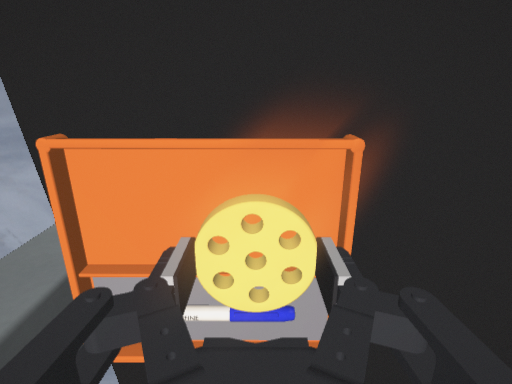

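The float is level over the orange wide bay and the blue pen lies in its own bay. The wall at (350,200) has about 9 mm to spare with a limited opening.

```bash
python3 -m inch '[{"hand":-1,"dx":0,"dy":0,"dz":0.02,"roll":0},{"hand":-1,"dx":0,"dy":0,"dz":0.02,"roll":0},{"hand":-1,"dx":0,"dy":0,"dz":0.009,"roll":0},{"hand":-1,"dx":0,"dy":0,"dz":0,"roll":0},{"hand":-1,"dx":0,"dy":0,"dz":0,"roll":0}]'; python3 -m inch '[{"hand":0.75,"dx":0,"dy":0,"dz":0,"roll":0},{"hand":0.75,"dx":0,"dy":0,"dz":0,"roll":0},{"hand":0.75,"dx":0,"dy":0,"dz":-0.02,"roll":0},{"hand":0.75,"dx":0,"dy":0,"dz":-0.04,"roll":0},{"hand":0.75,"dx":0,"dy":0,"dz":-0.04,"roll":0},{"hand":0.75,"dx":0,"dy":0,"dz":-0.03,"roll":0}]'; python3 -c "
from h import *
go(630,108,140,97)"
```

```text
clock: 22.8
tool_pos: [0.4828, 0.3013, 0.0101]
orientation: [3.141, -0.001, 1.43]
force: [-0.1, 0.2, 0.1]
finger_gap: 0.0623
gripper_force: 65.4
clock: 23.4
tool_pos: [0.4828, 0.3021, 0.1427]
orientation: [3.139, -0.002, 1.431]
force: [1.0, -0.1, -0.1]
finger_gap: 0.0745
gripper_force: 0.0
roll -0.262 then dx -0.2106 dy 0.1224 dz 0.0027 | tcp [482.8 302.1 142.7] yaw 82.0 gap 74.5 gf 0.0 F [ 1.  -0.1 -0.1] t 23.4
```

```bash
python3 -m inch '[{"hand":0.5,"dx":0,"dy":0,"dz":0,"roll":-0.131},{"hand":0.5,"dx":0,"dy":0,"dz":0,"roll":-0.131},{"hand":0.5,"dx":-0.035,"dy":0.02,"dz":0,"roll":0},{"hand":0.5,"dx":-0.035,"dy":0.02,"dz":0,"roll":0},{"hand":0.5,"dx":-0.035,"dy":0.02,"dz":0,"roll":0},{"hand":0.5,"dx":-0.035,"dy":0.02,"dz":0,"roll":0},{"hand":0.5,"dx":-0.035,"dy":0.02,"dz":0,"roll":0},{"hand":0.5,"dx":-0.035,"dy":0.022,"dz":0,"roll":0}]' >/dev/null; python3 -m inch '[{"hand":0.5,"dx":0,"dy":0,"dz":0,"roll":0},{"hand":0.5,"dx":0,"dy":0,"dz":0,"roll":0}]'; python3 -c "
from h import *
go(630,108,22,97)
snap('wrist','w11.png')"
```

```text
clock: 24.4
tool_pos: [0.6289, 0.1072, 0.1395]
orientation: [3.141, -0.0, 1.691]
force: [0.2, 0.4, 0.7]
finger_gap: 0.0644
gripper_force: 0.0
roll -0.002 then dx 0.0007 dy 0.0012 dz 0.1175 | tcp [628.9 107.2 139.5] yaw 96.9 gap 64.4 gf 0.0 F [0.2 0.4 0.7] t 24.4
```

View pics/w11.png

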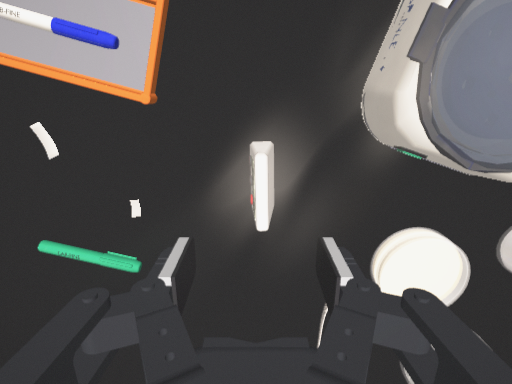

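The timer (262,187) stands aligned with the pads, about 6 mm towards tool +y. I'll correct that, go down and grip.

```bash
python3 -m inch '[{"hand":0.5,"dx":0.0007,"dy":0.007,"dz":0.02,"roll":0},{"hand":0.5,"dx":0,"dy":0,"dz":0.04,"roll":0},{"hand":0.5,"dx":0,"dy":0,"dz":0.04,"roll":0},{"hand":0.5,"dx":0,"dy":0,"dz":0.023,"roll":0},{"hand":0.5,"dx":0,"dy":0,"dz":0,"roll":0}]';  python3 -m inch '[{"hand":-1,"dx":0,"dy":0,"dz":0,"roll":0},{"hand":-1,"dx":0,"dy":0,"dz":0,"roll":0},{"hand":-1,"dx":0,"dy":0,"dz":0,"roll":0},{"hand":-1,"dx":0,"dy":0,"dz":0,"roll":0},{"hand":-1,"dx":0,"dy":0,"dz":0,"roll":0}]'
```

```text
clock: 24.95
tool_pos: [0.6306, 0.1109, 0.0117]
orientation: [-3.133, -0.001, 1.695]
force: [-0.7, -0.3, -0.0]
finger_gap: 0.0645
gripper_force: 0.0
clock: 25.45
tool_pos: [0.6371, 0.1099, 0.019]
orientation: [3.138, -0.0, 1.693]
force: [-1.2, 0.7, 6.8]
finger_gap: 0.0165
gripper_force: 59.0
```

```bash
python3 -m inch '[{"hand":-1,"dx":0,"dy":0,"dz":-0.02,"roll":0},{"hand":-1,"dx":0,"dy":0,"dz":-0.04,"roll":0},{"hand":-1,"dx":0,"dy":0,"dz":-0.03,"roll":0},{"hand":-1,"dx":0,"dy":0,"dz":0,"roll":0},{"hand":-1,"dx":0,"dy":0,"dz":0,"roll":0}]'; python3 -c "
from h import *
go(398.5,313,110,82)
snap('wrist','w12.png')"
```

```text
clock: 25.95
tool_pos: [0.6364, 0.1095, 0.1081]
orientation: [3.138, 0.0, 1.693]
force: [-1.4, 0.1, -1.1]
finger_gap: 0.0163
gripper_force: 58.6
roll 0.261 then dx 0.1684 dy -0.2639 dz -0.0019 | tcp [636.4 109.5 108.1] yaw 97.0 gap 16.3 gf 58.6 F [-1.4  0.1 -1.1] t 25.9
```

View pics/w12.png

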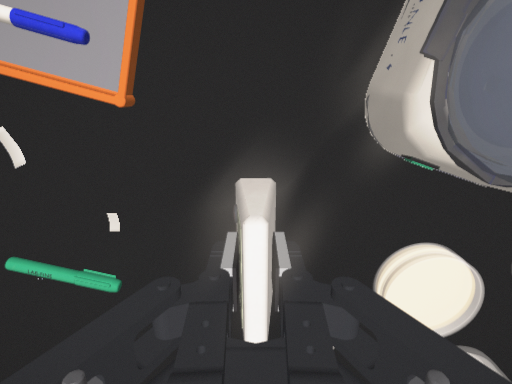

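The timer is held upright (255,260). I'll carry it over the orange wide bay, beside the float.

```bash
python3 -m inch '[{"hand":-1,"dx":0,"dy":0,"dz":0,"roll":0.13},{"hand":-1,"dx":0,"dy":0,"dz":0,"roll":0.131},{"hand":-1,"dx":0.014,"dy":-0.022,"dz":0,"roll":0},{"hand":-1,"dx":0.022,"dy":-0.035,"dz":0,"roll":0},{"hand":-1,"dx":0.022,"dy":-0.035,"dz":0,"roll":0},{"hand":-1,"dx":0.022,"dy":-0.035,"dz":0,"roll":0},{"hand":-1,"dx":0.022,"dy":-0.035,"dz":0,"roll":0},{"hand":-1,"dx":0.022,"dy":-0.035,"dz":0,"roll":0}]' >/dev/null; python3 -m inch '[{"hand":-1,"dx":0.022,"dy":-0.035,"dz":0,"roll":0},{"hand":-1,"dx":0.022,"dy":-0.032,"dz":0,"roll":0},{"hand":-1,"dx":0,"dy":0,"dz":0.02,"roll":0},{"hand":-1,"dx":0,"dy":0,"dz":0.02,"roll":0},{"hand":-1,"dx":0,"dy":0,"dz":0,"roll":0},{"hand":-1,"dx":0,"dy":0,"dz":0,"roll":0}]'; python3 -c "
from h import *
go(398.5,313,23,82)
snap('top','top1.png');snap('wrist','w13.png')"
```

```text
clock: 27.4
tool_pos: [0.3961, 0.3118, 0.0651]
orientation: [-3.139, 0.002, 1.432]
force: [0.6, -1.1, 1.5]
finger_gap: 0.0167
gripper_force: 58.6
roll 0.0 then dx 0.0015 dy 0.0022 dz 0.0421 | tcp [396.1 311.8  65.1] yaw 82.0 gap 16.7 gf 58.6 F [ 0.6 -1.1  1.5] t 27.4
```

View pics/w13.png

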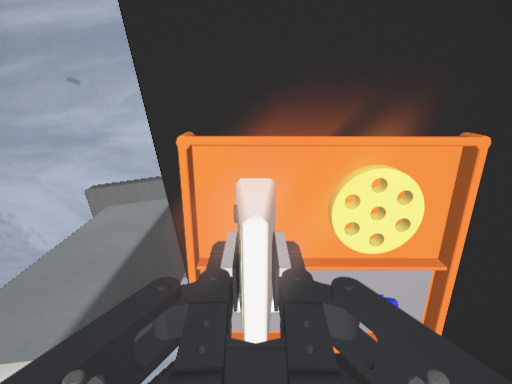

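The float lies in the bay at (377,210) and the timer hangs over the free half. Next I'll check its extent across the bay by casting its top edge.

Run:
```python
from h import *
c=np.load('pics/w13.png.npy',allow_pickle=True).item()
a=np.radians(-8); T=np.array([443,269])
def tr(p): d=p[:2]*1000-T; return (np.array([d[0]*np.cos(a)+d[1]*np.sin(a),-d[0]*np.sin(a)+d[1]*np.cos(a)])).round(1)
for u,v,z in((256,218,.104),(255,342,.104),(256,180,.046),(190,145,.02),(470,143,.02),(320,264,.017)): print(u,v,tr(ray(c,u,v,z)))
print('tcp',tr(np.array([.3961,.3118])), 'float',tr(ray(c,377,210,.017)))
```

```text
256 218 [-52.1  70.9]
255 342 [-52.4   9.7]
256 180 [-52.   69.1]
190 145 [-94.6  84.9]
470 143 [85.7 86.4]
320 264 [-3.8 -5.2]
tcp [-52.4  35.9] float [33.3 38.6]
```

Timer spans y ≈ 6–71 mm in the tray, inside the bay (-8.5 to 83.5). I'll lower and release.

```bash
python3 -m inch '[{"hand":-1,"dx":0,"dy":0,"dz":0.02,"roll":0},{"hand":-1,"dx":0,"dy":0,"dz":0.015,"roll":0},{"hand":-1,"dx":0,"dy":0,"dz":0.005,"roll":0},{"hand":-1,"dx":0,"dy":0,"dz":0.001,"roll":0},{"hand":-1,"dx":0,"dy":0,"dz":0,"roll":0},{"hand":-1,"dx":0,"dy":0,"dz":0,"roll":0}]'
```

```text
clock: 28.1
tool_pos: [0.398, 0.3128, 0.0263]
orientation: [3.14, -0.001, 1.432]
force: [-0.1, 0.4, -0.3]
finger_gap: 0.0166
gripper_force: 58.6
```

```bash
python3 -m inch '[{"hand":-1,"dx":0,"dy":0,"dz":0.003,"roll":0},{"hand":-1,"dx":0,"dy":0,"dz":0,"roll":0},{"hand":-1,"dx":0,"dy":0,"dz":0,"roll":0}]'; python3 -m inch '[{"hand":-0.1,"dx":0,"dy":0,"dz":0,"roll":0},{"hand":-0.1,"dx":0,"dy":0,"dz":0,"roll":0},{"hand":-0.1,"dx":0,"dy":0,"dz":0,"roll":0},{"hand":-0.1,"dx":0,"dy":0,"dz":-0.02,"roll":0},{"hand":-0.1,"dx":0,"dy":0,"dz":-0.04,"roll":0},{"hand":-0.1,"dx":0,"dy":0,"dz":-0.04,"roll":0},{"hand":-0.1,"dx":0,"dy":0,"dz":-0.04,"roll":0},{"hand":-0.1,"dx":0,"dy":0,"dz":-0.04,"roll":0}]';python3 -m inch '[{"hand":-0.1,"dx":0.03,"dy":0,"dz":-0.03,"roll":0},{"hand":-0.1,"dx":0.04,"dy":0,"dz":0,"roll":0},{"hand":-0.1,"dx":0.04,"dy":0,"dz":0,"roll":0},{"hand":-0.1,"dx":0.04,"dy":0,"dz":0,"roll":0},{"hand":-0.1,"dx":0.04,"dy":0,"dz":0,"roll":0},{"hand":-0.1,"dx":0,"dy":0,"dz":0,"roll":0},{"hand":-0.1,"dx":0,"dy":0,"dz":0,"roll":0}]'; python3 -c "
from m import *
c=snap('top','top2.png');s=snap('scene','scene2.png');meas(c)
A=c['color'][130:310,60:430,::-1];B=s['color'][120:350,60:430,::-1]
cv2.imwrite('pics/f.png',cv2.resize(np.vstack([A,B]),None,fx=1.45,fy=1.45,interpolation=cv2.INTER_CUBIC))"
```

```text
clock: 28.4
tool_pos: [0.3981, 0.313, 0.023]
orientation: [3.14, -0.001, 1.432]
force: [1.0, 0.8, 3.6]
finger_gap: 0.0164
gripper_force: 59.2
clock: 29.2
tool_pos: [0.3967, 0.3122, 0.2035]
orientation: [-3.141, 0.0, 1.432]
force: [1.4, 0.5, 0.2]
finger_gap: 0.0386
gripper_force: 0.0
clock: 29.9
tool_pos: [0.4229, 0.5009, 0.2307]
orientation: [-3.14, 0.002, 1.433]
force: [-0.1, -0.1, 0.0]
finger_gap: 0.0381
gripper_force: 0.0
red
   [396.0, 240.0] xy 514 -350 LxW 47 12 longaxis deg -7.8
blue
   [180.0, 228.0] xy 476 217 LxW 45 13 longaxis deg -8.9
   [122.0, 145.0] xy 688 418 LxW 172 50 longaxis deg -83.0
green
   [261.0, 242.0] xy 467 1 LxW 107 14 longaxis deg -7.5
yellow
   [362.0, 247.0] xy 484 -259 LxW 66 59 longaxis deg -83.1
   [149.0, 221.0] xy 483 298 LxW 66 64 longaxis deg -83.0
orange
   [157.0, 239.0] xy 443 269 LxW 203 180 longaxis deg -8.1
white
   [206.0, 299.0] xy 330 106 LxW 789 93 longaxis deg -83.1
   [214.0, 251.0] xy 426 120 LxW 33 13 longaxis deg -56.4
   [137.0, 252.0] xy 400 321 LxW 83 20 longaxis deg 82.6
   [241.0, 222.0] xy 510 60 LxW 16 11 longaxis deg -83.0
   [175.0, 244.0] xy 436 222 LxW 182 66 longaxis deg -8.0
   [376.0, 252.0] xy 480 -297 LxW 206 185 longaxis deg -7.5
   [322.0, 170.0] xy 680 -139 LxW 50 24 longaxis deg 69.2
   [307.0, 150.0] xy 734 -94 LxW 27 12 longaxis deg -83.0
   [289.0, 149.0] xy 728 -46 LxW 48 5 longaxis deg 85.1
   [284.0, 145.0] xy 738 -34 LxW 64 12 longaxis deg -83.0
   [396.0, 157.0] xy 743 -330 LxW 263 134 longaxis deg -85.5
   [197.0, 137.0] xy 725 212 LxW 111 23 longaxis deg -83.0
   [122.0, 140.0] xy 697 417 LxW 93 29 longaxis deg -83.0
   [67.0, 188.0] xy 541 516 LxW 326 74 longaxis deg 13.5
```

View pics/f.png

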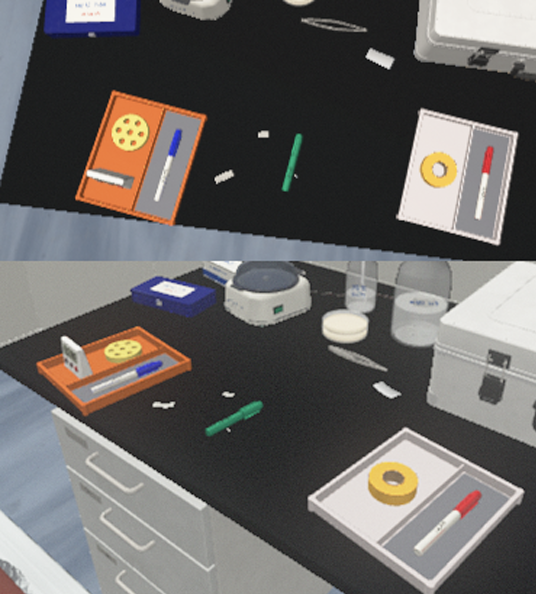

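Both views show the kits complete. The white tray holds the tape (438,170) and red pen (485,180). The orange tray holds the float (129,132), the blue pen and the timer standing upright (75,355). The green pen and tweezers have not moved.

```bash
python3 -c "
from station import r
print(r.hand_in())"
```

```text
the job is handed in; nothing more can be done
None
```

I made up both kits and handed the job in at about 30 s; the last pictures showed every item in its bay, the timer upright, and the green pen and tweezers unmoved.

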